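# Put the press dies back with their punches

### The job

Put the four steel dies away after punching: each ring-shaped die goes flat into the recess of the wooden stand whose punch is the same size as the die's hole. One of them has been left in the wrong stand. Set the dies down without dropping them, as their edges chip, and leave the tin of slate hooks and the steel hole punch block where they are.

Things in the scene. Friction and masses are not known exactly. Their poses are not given: they have to be found in the camera images.
- die_10: loose dark steel punching die: a flat ring, outside diameter 56 mm, 26 mm thick, with a bore of 10 mm through its middle; about 450 g. Origin at the centre of its underside, z up along the bore. It starts lying flat, on the bench.
- die_19: loose dark steel punching die: a flat ring, outside diameter 56 mm, 26 mm thick, with a bore of 19 mm through its middle; about 410 g. Origin at the centre of its underside, z up along the bore. It starts lying flat, on the bench.
- die_28: loose dark steel punching die: a flat ring, outside diameter 56 mm, 26 mm thick, with a bore of 28 mm through its middle; about 350 g. Origin at the centre of its underside, z up along the bore. It starts lying flat, in the recess of a stand that is not its own (stand_19).
- die_38: loose dark steel punching die: a flat ring, outside diameter 56 mm, 26 mm thick, with a bore of 38 mm through its middle; about 250 g. Origin at the centre of its underside, z up along the bore. It starts lying flat, on the bench.
- stand_10: fixed wooden stand of the 10 mm set: block 130 x 84 x 16 mm with a round cork-lined recess for the die, 72 mm across, 5 mm deep, and the set's bright steel punch (10 mm diameter) fixed upright beside it, top 50 mm above the bench. Origin on the bench under the recess centre (recess floor 11 mm up, block top 16 mm), z up; punch axis 64 mm along +x; block from -41 to +89 mm in x, +-42 mm in y.
- stand_19: fixed wooden stand of the 19 mm set: block 130 x 84 x 16 mm with a round cork-lined recess for the die, 72 mm across, 5 mm deep, and the set's bright steel punch (19 mm diameter) fixed upright beside it, top 50 mm above the bench. Origin on the bench under the recess centre (recess floor 11 mm up, block top 16 mm), z up; punch axis 64 mm along +x; block from -41 to +89 mm in x, +-42 mm in y.
- stand_28: fixed wooden stand of the 28 mm set: block 130 x 84 x 16 mm with a round cork-lined recess for the die, 72 mm across, 5 mm deep, and the set's bright steel punch (28 mm diameter) fixed upright beside it, top 50 mm above the bench. Origin on the bench under the recess centre (recess floor 11 mm up, block top 16 mm), z up; punch axis 64 mm along +x; block from -41 to +89 mm in x, +-42 mm in y.
- stand_38: fixed wooden stand of the 38 mm set: block 130 x 84 x 16 mm with a round cork-lined recess for the die, 72 mm across, 5 mm deep, and the set's bright steel punch (38 mm diameter) fixed upright beside it, top 50 mm above the bench. Origin on the bench under the recess centre (recess floor 11 mm up, block top 16 mm), z up; punch axis 64 mm along +x; block from -41 to +89 mm in x, +-42 mm in y.
- hook_tin: loose round tin, 72 mm in diameter and 50 mm high, bent copper slate hooks standing in it up to 75 mm above the bench; 500 g. Origin at the centre of its underside. It stays where it is.
- punch_block: loose bright steel hole punch block, 70 (x) x 45 (y) x 28 mm, four small holes in a row on its top; 650 g. Origin at the centre of its underside. It stays where it is.
There are look-alikes about, which are no part of the job. Leave any orange look-alike of the die_19 alone.

How it is judged:
At the end, for the whole second after the job is handed in: Each die lies flat on the floor of the recess of its own stand (bore and punch of one size): its centre within 10 mm of the recess centre, its underside at the recess floor within about 3 mm, tilted less than 3 degrees, released and at rest (horizontal distance between die_10 and stand_10 below 0.01 m and z of die_10 in the frame of stand_10 between 0.008 and 0.0135 m and angle between each of die_10, die_19, die_28, die_38's own z axis and vertical below 0.05 rad and linear speed of each of die_10, die_19, die_28, die_38 below 0.01 m/s and horizontal distance between die_19 and stand_19 below 0.01 m and z of die_19 in the frame of stand_19 between 0.008 and 0.0135 m and horizontal distance between die_28 and stand_28 below 0.01 m and z of die_28 in the frame of stand_28 between 0.008 and 0.0135 m and horizontal distance between die_38 and stand_38 below 0.01 m and z of die_38 in the frame of stand_38 between 0.008 and 0.0135 m); the robot touches nothing.
It fails at once if the tin of hooks or the hole punch block is shifted by more than 15 mm (distance of any of hook_tin, punch_block from where it was at the start of the episode above 0.015 m).
It fails at once if a die is dropped: it falls freely, touching nothing, at more than 0.5 m/s (a fall of about 13 mm) ((contact force between die_10 and anything else below 0.01 N and linear speed of die_10 above 0.5 m/s) or (contact force between die_19 and anything else below 0.01 N and linear speed of die_19 above 0.5 m/s) or (contact force between die_28 and anything else below 0.01 N and linear speed of die_28 above 0.5 m/s) or (contact force between die_38 and anything else below 0.01 N and linear speed of die_38 above 0.5 m/s)).
It also fails if it takes over 120 s, if anything falls off the work surface, if the arm or the gripper's body presses on something with over 40 N, if the wrist force passes 120 N, or if a joint passes its speed limit or range.

### The arm

A 6-joint arm with a two-finger parallel gripper is mounted at the origin on the work surface. World frame = base frame: x ahead of the robot, y to its left, z up, the work surface at z = 0. Lengths are in m, angles in rad, forces in N, time in s.
With the tool pointing down it reaches from about 0.2 to 0.875 m from the base axis. Payload 3.4 kg.
Tool frame: the origin (TCP) lies midway between the tips of the shut fingers; the grasp point (between the pads) lies 19 mm behind it; z points along the fingers, y is the direction in which the jaws open and shut (so a half turn about z gives the same grasp; the last joint's range is limited). The gripper opens to 94 mm and grips with 3 to 60 N. Pads are 16 mm wide; open, the fingers measure 119 mm over their backs; the gripper's body (75 mm by 177 mm) begins 78 mm behind the grasp point.
Start: joints at [-1.357, 0.276, 1.505, -0, 1.361, -0.121], TCP at [0.189, -0.543, 0.205] pointing down, gripper open.
Joint ranges: [-2.89, 2.89], [-0.75, 2.08], [0.22, 2.7], [-1.18, 4.32], [0.11, 2.71], [-2.7, 2.7]. Speed limits (rad/s): [2.57, 2.57, 3.14, 3.14, 3.14, 3.14].

### API

Orientations are given as a unit quaternion [w, x, y, z].
In Python, from rig import monitor, cams, r gives the robot as it stands.
- The arm moves only by the tool move_arm, never from a script. Its argument "targets" is a list of rows, each a list of 3 entries, a list of its own where there are three numbers: the shift along the tool's x, y, z in mm, then the turn, a rotation vector about the tool's x, y, z in rad, then the closure in counts, from 0 (fully open) to 255 (shut). In form: [[[x, y, z], [ax, ay, az], gripper], ...]. A call has 1 to 10 rows; each row is the pose to reach, as a shift and turn from the pose commanded when the call began, along the tool's axes at that moment; what a row does not reach only later rows make up. A row lasts 1/10 s, in which the tool goes at most 50 mm and 8.59 degrees, less where a joint would pass 70% of its speed; a pose out of reach is approached as far as the arm can. A call with a gripper value outside its range is refused whole. The fingers move at their own pace and stop on an object; "grip_force" is the grip in N (left out, the last holds). Time passes only in rows, so rows that repeat a pose let the fingers close. It gives the time, the measured TCP pose, the force and the opening at its end, in the units of the state.
- monitor.get_obs(): the state, without advancing time (a new reading comes with each control period).
- cams.camera(name): name is "scene" or "top"; returns a dict with "color" (400x640x3 uint8, red, green, blue), "intrinsics" (3x3 intrinsics, pixels), "world_from_camera" (4x4, takes a point from camera to world coordinates). Camera axes: x right, y up, looking along -z (the intrinsics and any distortion apply to the point x, -y, -z); pixel columns grow to the right and rows downward; lengths in m; the calibration is good to about 2 mm. A picture is of the moment at which its call begins. There is no depth.
- r.job_done(): hands the job in, once; it reports no verdict.
Trained networks look in a picture, given as the dict that the camera call returned (one of the last four; its "shot" number tells which), for a name from the list of things; names that differ only in an ending like _2 or _b are one class to them, and where a whole thing is asked for, a point or a joint stands for the part that bears it (a point fixed in the world has none). Each returns a list of dicts, best first, with "p" (0 to 1); they miss things now and then, are a little off and sometimes report something else, mostly with a low value. They report only what shows in the picture. A call takes as long as a camera call. They do not tell look-alikes from the thing itself.
- cams.boxes_of(picture, name): "location" ([x, y, z] in m, in world coordinates, good to about 4 mm: the middle of the surface that is visible of it).
- cams.cut_out(picture, name): "mask" (400x640 bool, what is visible of it).
The state is a dict: "time_s": time; "joint_positions": joint angles; "joint_velocities": joint speeds; "joint_torque": joint torques, N m; "tool_pos": TCP position; "ee_rot": TCP orientation; "force": force on the tool from outside, world axes, zero at the start; "ft_torque": the same for the moment, N m; "opening": opening from 0.0 (shut) to 1.0 (fully open).
Only numpy, scipy, OpenCV 4.12 (cv2) and the standard library are available. Lean on these libraries where they do the work, as an engineer would, in place of code of your own. Each camera call takes 0.05 s, during which the arm holds its last target. There are 200 camera calls.

## Working session

There is one attempt and no reset: what is moved stays moved. The work goes in short steps, Python scripts to look and compute and a tool call to move; the robot and the scene stay as the last step left them, time stands still between calls to the robot, and variables do not carry over. Pictures are saved under pics/ and viewed, and the job is handed in when it is done.

Besides the shell and the picture viewer there is one more tool, called after "Emit:" as name(argument=value, ...) on one line, values as JSON. move_arm: Moves the arm, as the interface text tells. Its arguments: {"type":"object","properties":{"targets":{"type":"array"},"grip_force":{"type":"number"}},"required":["targets"]}

```bash
mkdir -p pics; ls
python3 - <<'E'
from rig import monitor,cams,r
import cv2,numpy as np
o=monitor.get_obs(); print(o)
for n in("top","scene"):
    c=cams.camera(n); cv2.imwrite(f"pics/{n}0.png",c["color"][:,:,::-1]); print(n,c["intrinsics"].tolist(),c["world_from_camera"].round(4).tolist())
    for t in["die_10","stand_10","hook_tin","punch_block"]:
        for d in cams.boxes_of(c,t): print(n,t,round(d["p"],2),np.round(d["location"],3))
E
```

```text
pics
{'time_s': 0.0, 'joint_positions': array([-1.35697501e+00,  2.76576789e-01,  1.50612705e+00, -4.42701092e-05,
        1.36067898e+00, -1.21020631e-01]), 'joint_velocities': array([ 0.00172085, -0.00166479,  0.00041916, -0.00186208, -0.00091472,
       -0.00026369]), 'joint_torque': array([-8.25083157e-05, -4.04580009e+01, -2.37232393e+01,  6.99522486e-02,
        3.45103140e-02, -1.51601712e-04]), 'tool_pos': array([ 0.18880273, -0.54251824,  0.20461754]), 'ee_rot': array([-8.93115745e-04,  9.86016646e-01,  1.66644447e-01, -6.31380505e-05]), 'force': array([0.77601679, 0.26463618, 0.10302874]), 'ft_torque': array([ 0.0251842 , -0.00467048,  0.01330879]), 'opening': 0.9992332780584426}
top [[433.91043520373086, 0.0, 322.2490515670756], [0.0, 433.91043520373086, 194.14648607770667], [0.0, 0.0, 1.0]] [[-0.0198, 0.9813, -0.1915, 0.3199], [-0.9994, -0.0247, -0.0236, -0.0031], [-0.0279, 0.1909, 0.9812, 1.1507], [0.0, 0.0, 0.0, 1.0]]
top die_10 0.94 [0.422 0.146 0.025]
top die_10 0.91 [ 0.462 -0.164  0.025]
top die_10 0.77 [ 0.53  -0.246  0.028]
top die_10 0.62 [0.605 0.091 0.031]
top 
[... 300 characters left out ...]
4 0.029]
top punch_block 0.69 [ 0.51  -0.376  0.019]
scene [[515.5342360343699, 0.0, 326.6917569196777], [0.0, 515.5342360343699, 197.94779615848086], [0.0, 0.0, 1.0]] [[-0.3305, -0.5643, 0.7565, 1.3958], [0.9437, -0.2118, 0.2543, 0.3186], [0.0167, 0.7979, 0.6025, 0.7432], [0.0, 0.0, 0.0, 1.0]]
scene die_10 0.89 [ 0.55  -0.236  0.026]
scene die_10 0.77 [0.44  0.15  0.025]
scene die_10 0.67 [ 0.475 -0.161  0.031]
scene die_10 0.65 [0.614 0.094 0.038]
scene stand_10 0.91 [0.613 0.332 0.016]
scene stand_10 0.84 [0.67  0.102 0.021]
scene stand_10 0.75 [ 0.719 -0.078  0.016]
scene stand_10 0.7 [ 0.528 -0.371  0.015]
scene hook_tin 0.83 [0.47  0.003 0.038]
scene punch_block 0.9 [0.401 0.31  0.024]
```

View pics/top0.png

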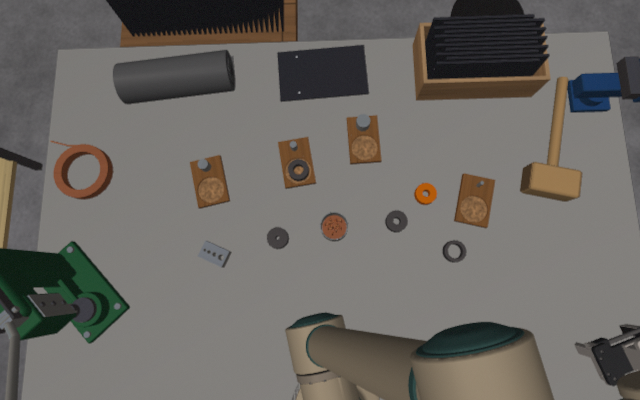

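View pics/scene0.png

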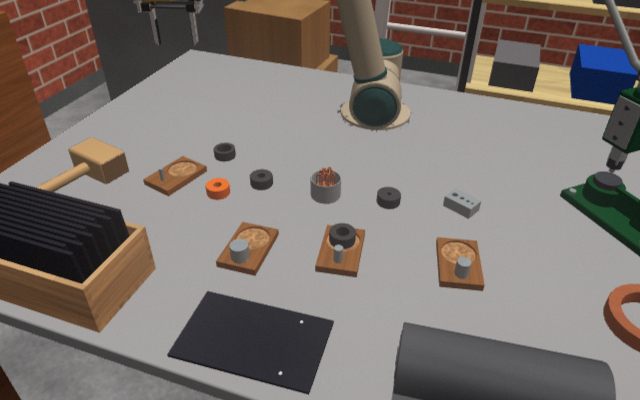

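Top view: dark rings at (278,238), (298,170, in a stand), (397,221) and (454,251), plus an orange look-alike at (425,193), which stays put. The stands are at (210,182), (297,163), (364,140) and (474,200). Next I'll enlarge crops and fit the poses.

```bash
cat > h.py <<'E'
import cv2,numpy as np
from scipy.optimize import minimize
from rig import monitor,cams,r
def proj(c,P):
    T=np.linalg.inv(c["world_from_camera"]); q=np.asarray(P)@T[:3,:3].T+T[:3,3]; q=q*[1,-1,-1]
    u=q@c["intrinsics"].T; return u[:,:2]/u[:,2:]
a=np.linspace(0,2*np.pi,48,endpoint=False)
def cyl(x,y,d,z0,z1): return np.array([[x+d/2*np.cos(t),y+d/2*np.sin(t),z] for z in(z0,z1) for t in a])
def die(p,z=0): return [cyl(p[0],p[1],.056,z,z+.026)]
def stand(p,d):
    x,y,w=p; R=np.array([[np.cos(w),-np.sin(w)],[np.sin(w),np.cos(w)]])
    B=np.array([[u,v] for u in(-.041,.089) for v in(-.042,.042)])@R.T+[x,y]
    q=R@[.064,0]+[x,y]
    return [np.vstack([np.c_[B,B*0+0][:,:3],np.c_[B,np.full(4,.016)]]),cyl(q[0],q[1],d,.016,.05)]
S=8
def sil(c,parts,o,n):
    m=np.zeros((n,n),np.uint8)
    for P in parts: cv2.fillConvexPoly(m,np.round((cv2.convexHull(proj(c,P).astype(np.float32))[:,0]-o+.5)*S).astype(np.int32),1)
    return m>0
def fit(model,p0,obs,fill,steps):
    W=[]
    for c,m in obs:
        ys,xs=np.nonzero(m); o=np.array([xs.min()-8,ys.min()-8]).astype(int); o=np.maximum(o,0); k=int(max(np.ptp(xs),np.ptp(ys)))+16
        g=cv2.resize(m[o[1]:o[1]+k,o[0]:o[0]+k].astype(np.uint8),None,fx=S,fy=S,interpolation=cv2.INTER_NEAREST)
        g=np.pad(g,((0,k*S-g.shape[0]),(0,k*S-g.shape[1])))
        if fill:
            cc=max(cv2.findContours(g,0,2)[0],key=cv2.contourArea); g[:]=0; cv2.fillPoly(g,[cv2.convexHull(cc)],1)
        W.append((c,o,k*S,g>0))
    def f(p):
        e=0
        for c,o,n,g in W:
            s=sil(c,model(p),o,n); e+=1-(s&g).sum()/(s|g).sum()
        return e/len(W)
    sx=np.vstack([p0]+[np.add(p0,np.eye(len(p0))[i]*steps[i]) for i in range(len(p0))])
    q=minimize(f,p0,method="Nelder-Mead",options=dict(initial_simplex=sx,xatol=1e-4,fatol=1e-4))
    return q.x,q.fun
def pick(c,ms,pt):
    u=proj(c,[pt])[0]; best=None
    for d in ms:
        cc=np.argwhere(d["mask"])[:,::-1].mean(0); e=np.hypot(*(cc-u))
        if e<18 and(best is None or e<best[0]): best=(e,d["mask"],d["p"])
    return best
E
cat > m1.py <<'E'
from h import *
C={n:cams.camera(n) for n in("top","scene")}
D={n:cams.cut_out(C[n],"die_10") for n in C}; St={n:cams.cut_out(C[n],"stand_10") for n in C}
for nm,p0,z in[("die_10",(.425,.146),0),("die_19",(.465,-.164),0),("die_38",(.39,-.305),0),("die_28",(.61,.092),.011),("orange",(.53,-.24),0)]:
    obs=[(n,pick(C[n],D[n],(*p0,z+.02))) for n in C]; 
    for use in(["top"],["scene"],["top","scene"]):
        ob=[(C[n],b[1]) for n,b in obs if b is not None and n in use]
        if ob: print(nm,use,*[np.round(v,4) for v in fit(lambda p:die(p,z),p0,ob,True,(.01,.01))])
for nm,d,p0 in[("stand_28",.028,(.585,.325,0)),("stand_19",.019,(.625,.09,0)),("stand_38",.038,(.68,-.09,0)),("stand_10",.01,(.50,-.37,0))]:
    obs=[(n,pick(C[n],St[n],(p0[0]+.02,p0[1],.016))) for n in C]
    for use in(["top"],["scene"],["top","scene"]):
        ob=[(C[n],b[1]) for n,b in obs if b is not None and n in use]
        if ob: print(nm,use,min((fit(lambda p:stand(p,d),(p0[0],p0[1],w),ob,False,(.01,.01,.15)) for w in(-.3,.1)),key=lambda v:v[1]))
t=C["top"]["color"][:,:,::-1]; s=C["scene"]["color"][:,:,::-1]
cv2.imwrite("pics/cropA.png",np.vstack([cv2.resize(t[110:270,185:505],(800,400),interpolation=cv2.INTER_CUBIC)]))
cv2.imwrite("pics/cropB.png",cv2.resize(s[130:300,130:500],(800,368),interpolation=cv2.INTER_CUBIC))
E
python3 m1.py
```

```text
die_10 ['top'] [0.4288 0.1439] 0.0642
die_10 ['scene'] [0.4251 0.1455] 0.054
die_10 ['top', 'scene'] [0.427  0.1449] 0.0806
die_19 ['top'] [ 0.4651 -0.1684] 0.0831
die_19 ['scene'] [ 0.4609 -0.1678] 0.0795
die_19 ['top', 'scene'] [ 0.4638 -0.1667] 0.1023
die_38 ['top'] [ 0.3822 -0.3138] 0.0444
die_38 ['scene'] [ 0.3805 -0.313 ] 0.0503
die_38 ['top', 'scene'] [ 0.3814 -0.3137] 0.0549
die_28 ['top'] [0.6072 0.0862] 0.0563
die_28 ['top', 'scene'] [0.6072 0.0862] 0.0563
orange ['top'] [ 0.5348 -0.2478] 0.0812
orange ['scene'] [ 0.5332 -0.2481] 0.063
orange ['top', 'scene'] [ 0.5344 -0.2477] 0.0771
stand_28 ['top'] (array([0.5613317 , 0.32438287, 0.21819373]), np.float64(0.02964257188498398))
stand_28 ['scene'] (array([0.55942578, 0.32640728, 0.22434132]), np.float64(0.023120146021974874))
stand_28 ['top', 'scene'] (array([0.56051897, 0.32582009, 0.22216078]), np.float64(0.04103980104575505))
stand_19 ['top'] (array([0.60916936, 0.08832478, 0.15623449]), np.float64(0.26072909936011))
stand_19 ['scene'] (array([0.60769519, 0.09013147, 0.15871843]), np.float64(0.2678475241805166))
stand_19 ['top', 'scene'] (array([0.6084042 , 0.0894924 , 0.15924209]), np.float64(0.27253131913789336))
stand_38 ['scene'] (array([ 0.66641068, -0.09188573,  0.05045163]), np.float64(0.02904816591231507))
stand_38 ['top', 'scene'] (array([ 0.66641068, -0.09188573,  0.05045163]), np.float64(0.02904816591231507))
stand_10 ['top'] (array([ 0.49352611, -0.37311521, -0.24871169]), np.float64(0.0371694861865145))
stand_10 ['scene'] (array([ 0.49003897, -0.3721819 , -0.23348123]), np.float64(0.03686522066339426))
stand_10 ['top', 'scene'] (array([ 0.49175625, -0.37269963, -0.23907906]), np.float64(0.048746925343920944))
```

View pics/cropA.png

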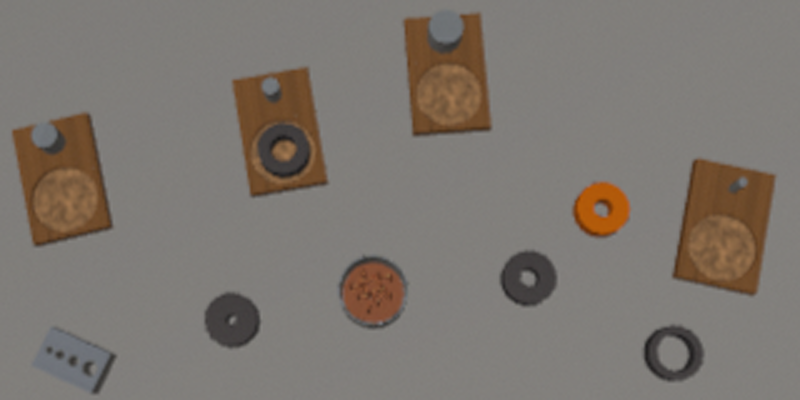

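View pics/cropB.png

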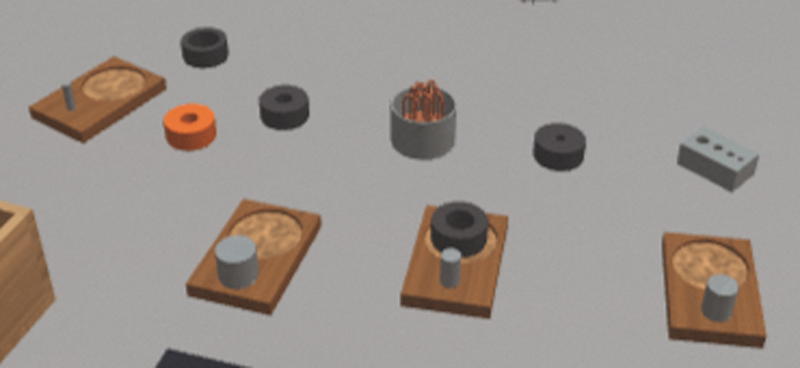

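Confirmed in crop A: bore 10 at (232,320), bore 19 at (528,278), bore 38 at (673,352) and bore 28 at (283,150) in the thin-punch 19 stand. The orange ring at (601,209) is ignored. Punch sizes from left to right are stands 28, 19, 38 and 10. Fingers closed on a die span about 81 mm, more than the 72 mm recess, so I grasp with the tips 8 mm above the die's underside and the jaws along stand y.

```bash
cat > go.py <<'E'
import sys,numpy as np
from rig import monitor
from scipy.spatial.transform import Rotation as R
o=monitor.get_obs(); q=o["ee_rot"]; M=R.from_quat([q[1],q[2],q[3],q[0]])
w0=np.arctan2(M.as_matrix()[1,0],M.as_matrix()[0,0])
print("t",round(o["time_s"],2),"pos",o["tool_pos"].round(4),"yaw",round(w0,3),"open",round(o["opening"],3),"j",o["joint_positions"].round(2))
for a in sys.argv[1:]:
    x,y,z,w=map(float,a.split(","))
    T=R.from_euler("z",w)*R.from_euler("x",np.pi); 
    print(a,(M.inv().apply(np.array([x,y,z])-o["tool_pos"])*1000).round(1),(M.inv()*T).as_rotvec().round(4))
E
python3 go.py .608,.087,.15,.22 .608,.087,.019,.22
```

```text
t 0.8 pos [ 0.1889 -0.5431  0.2055] yaw 0.335 open 1.002 j [-1.36  0.28  1.5  -0.    1.36 -0.12]
.608,.087,.15,.22 [ 602.9 -457.5   55.4] [1.000e-04 1.000e-04 1.148e-01]
.608,.087,.019,.22 [ 602.9 -457.5  186.4] [1.000e-04 1.000e-04 1.148e-01]
```

Emit:
move_arm(targets=[[[37,-28,3],[0,0,0.01],0],[[75,-57,7],[0,0,0.02],0],[[113,-86,10],[0,0,0.03],0],[[151,-114,14],[0,0,0.04],0],[[188,-143,17],[0,0,0.05],0],[[226,-172,21],[0,0,0.06],0],[[264,-200,24],[0,0,0.07],0],[[302,-229,28],[0,0,0.08],0],[[339,-257,31],[0,0,0.09],0],[[377,-286,35],[0,0,0.1],0]], grip_force=25)

```text
time_s: 1.8
tool_pos: [0.452, -0.1476, 0.1708]
ee_rot: [0.0, 0.993, 0.117, 0.0]
force: [-0.1, -0.3, 0.2]
opening: 1.001
```

Emit:
move_arm(targets=[[[38,-29,4],[0,0,0.01],0],[[75,-57,7],[0,0,0.015],0],[[113,-86,10],[0,0,0.015],0],[[151,-114,14],[0,0,0.015],0],[[188,-143,17],[0,0,0.015],0],[[226,-171,20],[0,0,0.015],0],[[226,-171,20],[0,0,0.015],0],[[226,-171,20],[0,0,0.015],0]])

```text
time_s: 2.6
tool_pos: [0.631, 0.0705, 0.1497]
ee_rot: [0.0, 0.994, 0.111, -0.001]
force: [0.2, -0.5, 0.1]
opening: 1.003
```

```bash
python3 go.py .608,.087,.15,.22 .608,.087,.019,.22
```

```text
t 2.6 pos [0.631  0.0705 0.1497] yaw 0.222 open 1.003 j [ 0.    0.4   1.46 -0.    1.29  1.35]
.608,.087,.15,.22 [-18.8 -21.2  -0.3] [0.0003 0.0016 0.0019]
.608,.087,.019,.22 [-18.6 -21.2 130.7] [0.0003 0.0016 0.0019]
```

Emit:
move_arm(targets=[[[-19,-21,20],[0,0,0],0],[[-19,-21,50],[0,0,0],0],[[-19,-21,80],[0,0,0],0],[[-19,-21,95],[0,0,0],0],[[-19,-21,95],[0,0,0],0]])

```text
time_s: 3.1
tool_pos: [0.6049, 0.0846, 0.0535]
ee_rot: [0.0, 0.994, 0.109, -0.003]
force: [-0.1, 0.4, -0.2]
opening: 1.0
```

```bash
python3 go.py .608,.087,.019,.22
python3 - <<'E'
from h import *
for n in("top","scene"):
    c=cams.camera(n); u=proj(c,[[.608,.087,.03]])[0].astype(int); im=c["color"][:,:,::-1]
    cv2.imwrite(f"pics/a_{n}.png",cv2.resize(im[u[1]-50:u[1]+50,u[0]-70:u[0]+70],None,fx=5,fy=5,interpolation=cv2.INTER_CUBIC))
a,b=[cv2.imread(f"pics/a_{n}.png") for n in("top","scene")]; cv2.imwrite("pics/a.png",cv2.resize(np.hstack([a,b]),(800,286)))
E
```

```text
t 3.1 pos [0.6049 0.0846 0.0535] yaw 0.218 open 1.0 j [ 0.03  0.45  1.64 -0.    1.06  1.38]
.608,.087,.019,.22 [ 3.8 -1.7 34.5] [-0.0006  0.0057 -0.0017]
```

View pics/a.png

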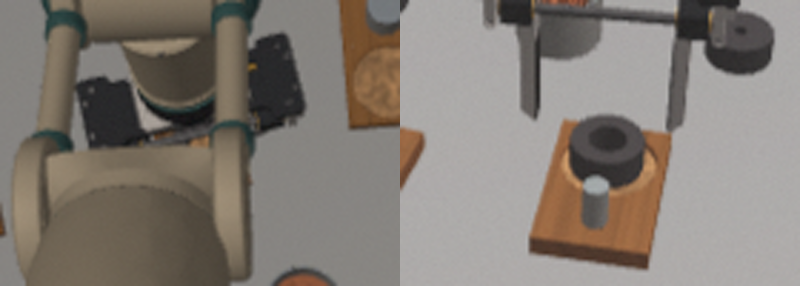

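The fingers straddle the die (right crop, die at (605,150)), so I'll descend and close.

Emit:
move_arm(targets=[[[2,-2,15],[0,0,0],0],[[2,-2,30],[0,0,0],0],[[2,-2,34],[0,0,0],0],[[2,-2,34],[0,0,0],120],[[2,-2,34],[0,0,0],255],[[2,-2,34],[0,0,0],255],[[2,-2,34],[0,0,0],255],[[2,-2,34],[0,0,0],255],[[2,-2,34],[0,0,0],255],[[2,-2,34],[0,0,0],255]])

```text
time_s: 4.2
tool_pos: [0.6096, 0.089, 0.0219]
ee_rot: [-0.0, 0.994, 0.11, 0.0]
force: [-0.2, 1.8, 2.4]
opening: 0.584
```

```bash
python3 go.py .608,.087,.1,.22 .5605,.326,.1,.22
```

```text
t 4.2 pos [0.6096 0.089  0.0219] yaw 0.22 open 0.584 j [0.03 0.48 1.67 0.   0.99 1.38]
.608,.087,.1,.22 [ -1.9   1.5 -78.1] [-0.0005 -0.0006 -0.0003]
.5605,.326,.1,.22 [   3.8 -242.1  -78. ] [-0.0005 -0.0006 -0.0003]
```

Emit:
move_arm(targets=[[[0,0,-8],[0,0,0],255],[[0,0,-25],[0,0,0],255],[[0,0,-50],[0,0,0],255],[[0,0,-78],[0,0,0],255],[[1,-45,-78],[0,0,0],255],[[2,-93,-78],[0,0,0],255],[[3,-141,-78],[0,0,0],255],[[3,-189,-78],[0,0,0],255],[[4,-228,-78],[0,0,0],255],[[4,-242,-78],[0,0,0],255]])

```text
time_s: 5.2
tool_pos: [0.559, 0.3291, 0.0989]
ee_rot: [-0.0, 0.994, 0.111, -0.001]
force: [-0.5, -0.7, -3.2]
opening: 0.583
```

Emit:
move_arm(targets=[[[0,0,0],[0,0,0],255],[[0,0,0],[0,0,0],255],[[0,0,0],[0,0,0],255]])

```text
time_s: 5.5
tool_pos: [0.5609, 0.3236, 0.0992]
ee_rot: [0.001, 0.994, 0.109, -0.0]
force: [-0.2, -0.8, -2.4]
opening: 0.584
```

```bash
cat > look.py <<'E'
import sys
from h import *
x,y,z=map(float,sys.argv[1].split(",")); out=[]
for n in("top","scene"):
    c=cams.camera(n); u=proj(c,[[x,y,z]])[0].astype(int); im=cv2.copyMakeBorder(c["color"][:,:,::-1],70,70,70,70,0)
    out.append(cv2.resize(im[u[1]+20:u[1]+120,u[0]:u[0]+140],(400,286),interpolation=cv2.INTER_CUBIC))
cv2.imwrite(sys.argv[2],np.hstack(out))
E
python3 go.py .5605,.326,.04,.22; python3 look.py .5605,.326,.05 pics/b.png
```

```text
t 5.5 pos [0.5609 0.3236 0.0992] yaw 0.218 open 0.584 j [ 0.42  0.45  1.5  -0.    1.19  1.77]
.5605,.326,.04,.22 [ 0.1 -2.5 59.2] [ 0.0014  0.0007 -0.0017]
```

View pics/b.png

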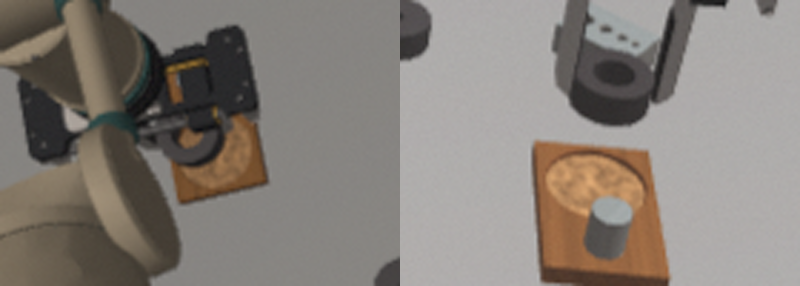

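```bash
cat > held.py <<'E'
import sys
from h import *
off=float(sys.argv[1]) if len(sys.argv)>1 else .011
ob=[];o=monitor.get_obs(); p=o["tool_pos"]; z=p[2]-off
for n in("top","scene"):
    c=cams.camera(n); b=pick(c,cams.cut_out(c,"die_10"),(p[0],p[1],z+.013))
    if b: print(n,b[0],b[2],int(b[1].sum()),"die-TCP", *[np.round(v,4) for v in (lambda f:(f[0]-p[:2],f[1]))(fit(lambda q:die(q,z),p[:2],[(c,b[1])],True,(.008,.008)))])
E
python3 held.py
```

```text
top 6.004333383872578 0.57 238 die-TCP [-0.0054 -0.0026] 0.3806
scene 1.6022455389862416 0.64 653 die-TCP [-0.0055  0.0003] 0.0495
```

Emit:
move_arm(targets=[[[1,-3,20],[0,0,0],255],[[1,-3,40],[0,0,0],255],[[1,-3,60],[0,0,0],255],[[1,-3,67],[0,0,0],255],[[1,-3,70],[0,0,0],255],[[1,-3,72],[0,0,0],255],[[1,-3,72],[0,0,0],255]])

```text
time_s: 6.5
tool_pos: [0.5615, 0.3289, 0.0282]
ee_rot: [-0.0, 0.994, 0.11, 0.001]
force: [-0.6, -0.4, -2.9]
opening: 0.584
```

```bash
python3 go.py .5625,.326,.02,.22; python3 held.py .0085; python3 look.py .5605,.326,.03 pics/c.png
```

```text
t 6.5 pos [0.5615 0.3289 0.0282] yaw 0.22 open 0.584 j [ 0.42  0.52  1.58 -0.    1.04  1.77]
.5625,.326,.02,.22 [0.3 3.1 8.2] [-0.0002 -0.0014 -0.0003]
top 6.442281317343561 0.62 198 die-TCP [-0.0105 -0.0054] 0.4268
scene 1.3903847279268773 0.87 597 die-TCP [-0.0037 -0.0006] 0.062
```

View pics/c.png

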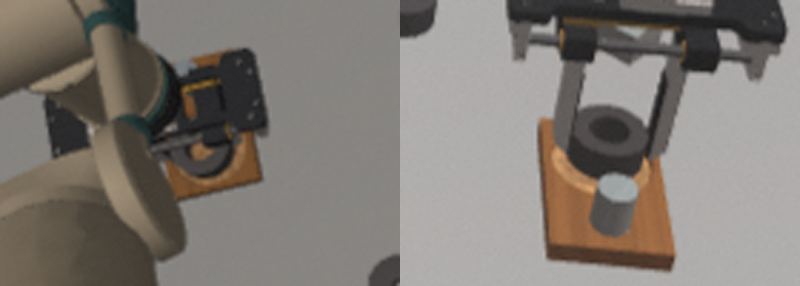

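Emit:
move_arm(targets=[[[2,2,2],[0,0,0],255],[[2,2,4],[0,0,0],255],[[2,2,6],[0,0,0],255],[[2,2,7],[0,0,0],255],[[2,2,7],[0,0,0],255],[[2,2,7],[0,0,0],255]])

```text
time_s: 7.4
tool_pos: [0.5635, 0.3271, 0.0219]
ee_rot: [0.0, 0.994, 0.11, 0.0]
force: [-1.9, -1.5, 5.3]
opening: 0.58
```

Contact felt at 21.9 mm, matching the grasp height, so I release and lift.

Emit:
move_arm(targets=[[[0,0,0],[0,0,0],60],[[0,0,0],[0,0,0],50],[[0,0,0],[0,0,0],40],[[0,0,0],[0,0,0],40],[[0,0,-20],[0,0,0],20],[[0,0,-50],[0,0,0],0],[[0,0,-90],[0,0,0],0],[[0,0,-130],[0,0,0],0]])

```text
time_s: 8.2
tool_pos: [0.5629, 0.3271, 0.1511]
ee_rot: [0.0, 0.994, 0.11, -0.001]
force: [0.4, 0.1, -0.1]
opening: 1.0
```

```bash
python3 go.py .464,-.166,.15,.16; python3 look.py .5605,.326,.02 pics/d.png
```

```text
t 8.2 pos [0.5629 0.3271 0.1511] yaw 0.22 open 1.0 j [ 0.42  0.42  1.42 -0.    1.3   1.77]
.464,-.166,.15,.16 [-204.   459.6    1.5] [0.0004 0.0013 0.0599]
```

View pics/d.png

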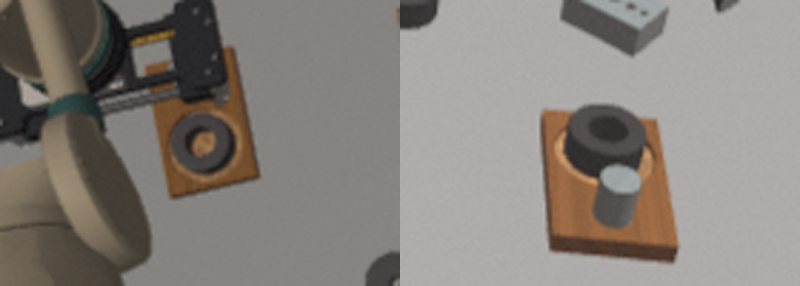

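Die 28 sits flat and centred in its stand. Now die_19.

Emit:
move_arm(targets=[[[-20,44,0],[0,0,0.01],0],[[-40,90,0],[0,0,0.02],0],[[-60,135,0],[0,0,0.03],0],[[-80,180,0],[0,0,0.04],0],[[-100,225,0],[0,0,0.05],0],[[-120,270,0],[0,0,0.06],0],[[-140,315,0],[0,0,0.06],0],[[-160,360,0],[0,0,0.06],0],[[-180,405,0],[0,0,0.06],0],[[-196,443,0],[0,0,0.06],0]])

```text
time_s: 9.3
tool_pos: [0.4674, -0.15, 0.1499]
ee_rot: [0.0, 0.997, 0.079, -0.0]
force: [1.3, -0.2, 0.3]
opening: 1.002
```

Emit:
move_arm(targets=[[[-10,16,10],[0,0,0],0],[[-10,16,45],[0,0,0],0],[[-10,16,80],[0,0,0],0],[[-10,16,105],[0,0,0],0],[[-10,16,105],[0,0,0],0]])

```text
time_s: 9.8
tool_pos: [0.4579, -0.1637, 0.042]
ee_rot: [-0.002, 0.997, 0.08, -0.004]
force: [-0.7, 0.3, 0.0]
opening: 1.002
```

```bash
python3 go.py .464,-.167,.009,.16; python3 look.py .464,-.167,.02 pics/e.png
```

```text
t 9.8 pos [ 0.4579 -0.1637  0.042 ] yaw 0.159 open 1.002 j [-0.49  0.3   1.92 -0.    0.92  0.92]
.464,-.167,.009,.16 [ 5.7  4.4 32.9] [-0.0051  0.007  -0.0005]
```

View pics/e.png

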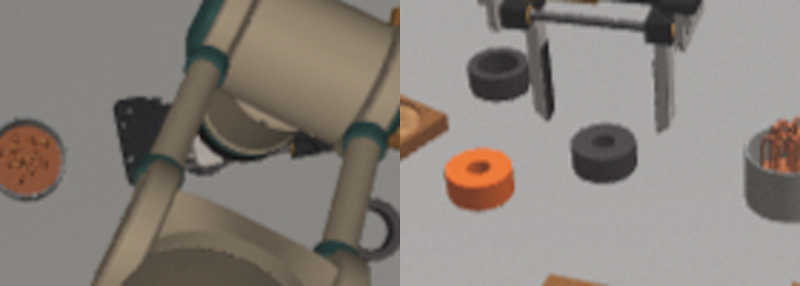

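Emit:
move_arm(targets=[[[4,2,12],[0,0,0],0],[[4,2,24],[0,0,0],0],[[4,2,31],[0,0,0],0],[[4,2,31],[0,0,0],120],[[4,2,31],[0,0,0],255],[[4,2,31],[0,0,0],255],[[4,2,31],[0,0,0],255],[[4,2,31],[0,0,0],255],[[4,2,31],[0,0,0],255],[[4,2,31],[0,0,0],255]])

```text
time_s: 10.9
tool_pos: [0.4655, -0.1662, 0.0148]
ee_rot: [-0.0, 0.997, 0.08, 0.0]
force: [0.2, 2.3, 3.8]
opening: 0.596
```

```bash
python3 go.py .464,-.167,.12,.16 .6105,.09,.12,.16
```

```text
t 10.9 pos [ 0.4655 -0.1662  0.0148] yaw 0.159 open 0.596 j [-0.48  0.35  1.95  0.    0.85  0.93]
.464,-.167,.12,.16 [  -1.6    0.5 -105.2] [-0.0006 -0.0003 -0.0008]
.6105,.09,.12,.16 [ 183.8 -230.1 -105. ] [-0.0006 -0.0003 -0.0008]
```

Emit:
move_arm(targets=[[[0,0,-10],[0,0,0],255],[[0,0,-35],[0,0,0],255],[[0,0,-70],[0,0,0],255],[[0,0,-105],[0,0,0],255],[[28,-35,-105],[0,0,0],255],[[57,-71,-105],[0,0,0],255],[[86,-107,-105],[0,0,0],255],[[115,-143,-105],[0,0,0],255],[[144,-179,-105],[0,0,0],255],[[170,-213,-105],[0,0,0],255]])

```text
time_s: 11.9
tool_pos: [0.5999, 0.0723, 0.1191]
ee_rot: [0.0, 0.997, 0.08, -0.0]
force: [0.7, -0.7, -4.7]
opening: 0.592
```

Emit:
move_arm(targets=[[[13,-16,0],[0,0,0],255],[[13,-16,25],[0,0,0],255],[[13,-16,50],[0,0,0],255],[[13,-16,75],[0,0,0],255],[[13,-16,80],[0,0,0],255],[[13,-16,80],[0,0,0],255],[[13,-16,80],[0,0,0],255]])

```text
time_s: 12.6
tool_pos: [0.6107, 0.0882, 0.0405]
ee_rot: [0.0, 0.997, 0.08, 0.001]
force: [0.2, -0.1, -4.9]
opening: 0.594
```

```bash
python3 go.py .6105,.09,.026,.16; python3 held.py .0148; python3 look.py .608,.09,.03 pics/f.png
```

```text
t 12.6 pos [0.6107 0.0882 0.0405] yaw 0.16 open 0.594 j [ 0.03  0.47  1.65 -0.    1.03  1.44]
.6105,.09,.026,.16 [ 0.  -1.8 14.5] [ 0.0006 -0.0018 -0.0005]
scene 1.1983776227312002 0.79 560 die-TCP [-0.0045 -0.0024] 0.0689
```

View pics/f.png

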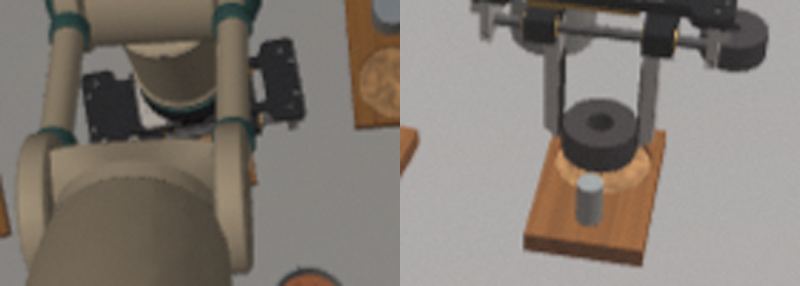

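Emit:
move_arm(targets=[[[1,-2,4],[0,0,0],255],[[1,-2,8],[0,0,0],255],[[1,-2,11],[0,0,0],255],[[1,-2,13],[0,0,0],255],[[1,-2,14],[0,0,0],255],[[1,-2,14],[0,0,0],255],[[1,-2,14],[0,0,0],255]])

```text
time_s: 13.6
tool_pos: [0.61, 0.0907, 0.0258]
ee_rot: [0.0, 0.997, 0.08, -0.0]
force: [-2.9, -0.6, 2.0]
opening: 0.589
```

Contact felt (Fz rose from -4.9 to +2.0), so I release.

Emit:
move_arm(targets=[[[0,0,0],[0,0,0],60],[[0,0,0],[0,0,0],50],[[0,0,0],[0,0,0],40],[[0,0,0],[0,0,0],40],[[0,0,-20],[0,0,0],20],[[0,0,-50],[0,0,0],0],[[0,0,-90],[0,0,0],0],[[0,0,-125],[0,0,0],0]])

```text
time_s: 14.4
tool_pos: [0.6107, 0.0907, 0.152]
ee_rot: [0.0, 0.997, 0.08, 0.0]
force: [1.2, 0.2, -1.1]
opening: 0.999
```

```bash
python3 go.py .428,.145,.15,-.24; python3 look.py .608,.09,.02 pics/g.png
```

```text
t 14.4 pos [0.6107 0.0907 0.152 ] yaw 0.16 open 0.999 j [ 0.03  0.37  1.5  -0.    1.27  1.45]
.428,.145,.15,-.24 [-171.8  -82.7    1.9] [ 0.     -0.0009  0.3997]
```

View pics/g.png

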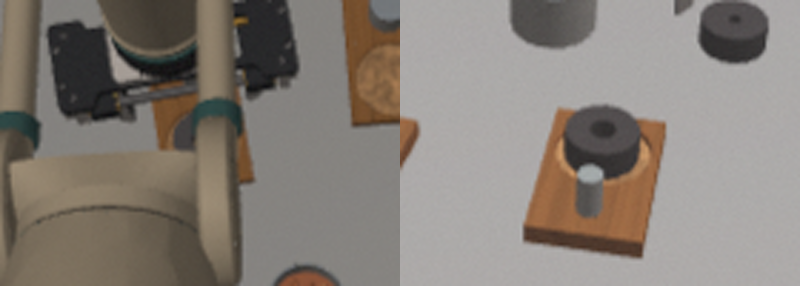

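Emit:
move_arm(targets=[[[-24,-12,0],[0,0,0.08],0],[[-55,-27,0],[0,0,0.16],0],[[-90,-43,0],[0,0,0.24],0],[[-125,-60,0],[0,0,0.32],0],[[-155,-75,0],[0,0,0.4],0],[[-172,-83,0],[0,0,0.4],0],[[-172,-83,40],[0,0,0.4],0],[[-172,-83,80],[0,0,0.4],0],[[-172,-83,107],[0,0,0.4],0],[[-172,-83,107],[0,0,0.4],0]])

```text
time_s: 15.5
tool_pos: [0.4246, 0.1446, 0.0402]
ee_rot: [0.001, 0.993, -0.119, -0.004]
force: [-0.4, 0.4, 0.8]
opening: 0.998
```

```bash
python3 go.py .428,.145,.01,-.24; python3 look.py .428,.145,.02 pics/i.png
```

```text
t 15.5 pos [0.4246 0.1446 0.0402] yaw -0.239 open 0.998 j [ 0.17  0.26  2.   -0.    0.89  1.98]
.428,.145,.01,-.24 [ 3.4 -1.2 30.2] [0.0033 0.0069 0.0013]
```

View pics/i.png

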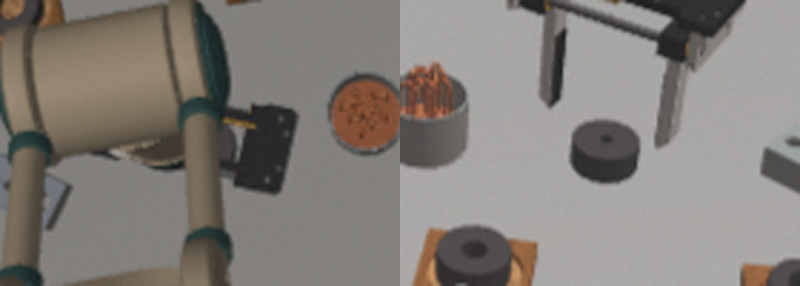

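Emit:
move_arm(targets=[[[2,-1,12],[0,0,0],0],[[2,-1,24],[0,0,0],0],[[2,-1,30],[0,0,0],0],[[2,-1,30],[0,0,0],120],[[2,-1,30],[0,0,0],255],[[2,-1,30],[0,0,0],255],[[2,-1,30],[0,0,0],255],[[2,-1,30],[0,0,0],255],[[2,-1,30],[0,0,0],255],[[2,-1,30],[0,0,0],255]])

```text
time_s: 16.6
tool_pos: [0.4298, 0.1456, 0.0137]
ee_rot: [0.0, 0.993, -0.12, 0.0]
force: [-0.4, -1.1, 3.6]
opening: 0.592
```

```bash
python3 go.py .428,.145,.16,-.24 .494,-.373,.16,-.24
```

```text
t 16.6 pos [0.4298 0.1456 0.0137] yaw -0.24 open 0.592 j [ 0.17  0.3   2.03 -0.    0.81  1.98]
.428,.145,.16,-.24 [  -1.5    1.1 -146.3] [ 0.0003 -0.0005  0.0002]
.494,-.373,.16,-.24 [ 185.7  488.6 -146. ] [ 0.0003 -0.0005  0.0002]
```

Emit:
move_arm(targets=[[[0,0,-10],[0,0,0],255],[[0,0,-40],[0,0,0],255],[[0,0,-80],[0,0,0],255],[[0,0,-120],[0,0,0],255],[[0,0,-146],[0,0,0],255],[[14,37,-146],[0,0,0],255],[[30,80,-146],[0,0,0],255],[[47,124,-146],[0,0,0],255],[[64,168,-146],[0,0,0],255],[[81,212,-146],[0,0,0],255]])

```text
time_s: 17.6
tool_pos: [0.4571, -0.0807, 0.1594]
ee_rot: [-0.0, 0.993, -0.12, -0.0]
force: [-0.1, 0.4, -3.8]
opening: 0.596
```

Emit:
move_arm(targets=[[[17,44,0],[0,0,0],255],[[34,88,0],[0,0,0],255],[[50,132,0],[0,0,0],255],[[67,176,0],[0,0,0],255],[[84,220,0],[0,0,0],255],[[98,259,0],[0,0,0],255],[[105,277,0],[0,0,0],255],[[105,277,40],[0,0,0],255],[[105,277,80],[0,0,0],255],[[105,277,110],[0,0,0],255]])

```text
time_s: 18.6
tool_pos: [0.4923, -0.3722, 0.0467]
ee_rot: [-0.001, 0.993, -0.12, -0.002]
force: [-0.9, -0.2, -3.2]
opening: 0.593
```

Emit:
move_arm(targets=[[[0,0,3],[0,0,0],255],[[0,0,3],[0,0,0],255],[[0,0,3],[0,0,0],255]])

```text
time_s: 18.9
tool_pos: [0.4952, -0.3744, 0.0483]
ee_rot: [0.001, 0.993, -0.12, 0.001]
force: [-0.1, 0.1, -2.7]
opening: 0.595
```

```bash
python3 go.py .494,-.373,.025,-.24; python3 held.py .0137; python3 look.py .492,-.373,.03 pics/j.png
```

```text
t 18.9 pos [ 0.4952 -0.3744  0.0483] yaw -0.24 open 0.595 j [-0.76  0.46  1.63  0.    1.05  1.05]
.494,-.373,.025,-.24 [-1.5 -1.1 23.3] [ 0.0016 -0.003  -0.0001]
scene 2.412991991011814 0.65 295 die-TCP [-0.0041 -0.0035] 0.2146
```

View pics/j.png

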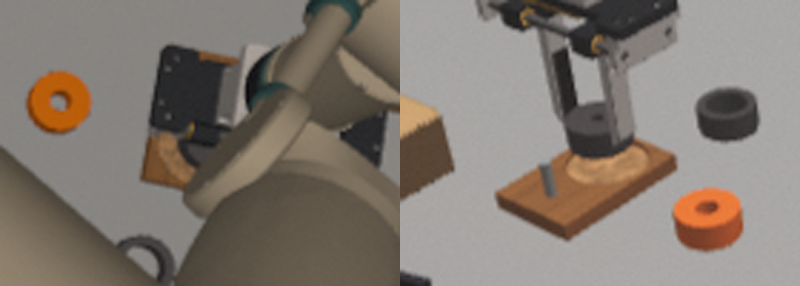

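Emit:
move_arm(targets=[[[-1,-1,6],[0,0,0],255],[[-1,-1,12],[0,0,0],255],[[-1,-1,17],[0,0,0],255],[[-1,-1,20],[0,0,0],255],[[-1,-1,22],[0,0,0],255],[[-1,-1,23],[0,0,0],255],[[-1,-1,23],[0,0,0],255],[[-1,-1,23],[0,0,0],255]])

```text
time_s: 20.0
tool_pos: [0.4928, -0.3719, 0.0248]
ee_rot: [-0.0, 0.993, -0.12, -0.0]
force: [-2.5, 2.1, 5.1]
opening: 0.596
```

```bash
python3 go.py; python3 look.py .492,-.373,.03 pics/k.png
```

```text
t 20.0 pos [ 0.4928 -0.3719  0.0248] yaw -0.24 open 0.596 j [-0.76  0.48  1.66 -0.    1.    1.05]
```

View pics/k.png

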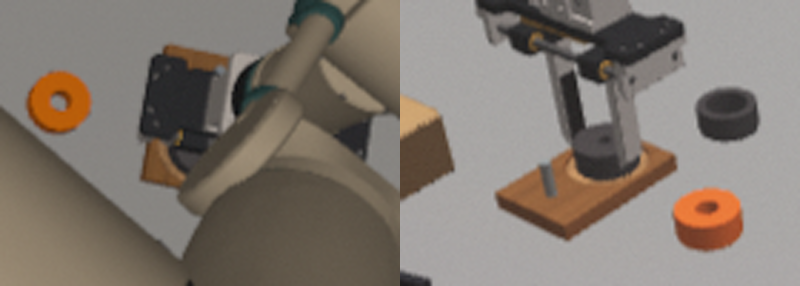

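The die is in the recess, so I release.

Emit:
move_arm(targets=[[[0,0,0],[0,0,0],60],[[0,0,0],[0,0,0],50],[[0,0,0],[0,0,0],40],[[0,0,0],[0,0,0],40],[[0,0,-20],[0,0,0],20],[[0,0,-50],[0,0,0],0],[[0,0,-90],[0,0,0],0],[[0,0,-125],[0,0,0],0]])

```text
time_s: 20.9
tool_pos: [0.4933, -0.3723, 0.1499]
ee_rot: [0.0, 0.993, -0.12, 0.0]
force: [0.6, 0.3, -0.2]
opening: 1.003
```

```bash
python3 go.py .3815,-.3135,.15,.05; python3 look.py .492,-.373,.02 pics/l.png
```

```text
t 20.9 pos [ 0.4933 -0.3723  0.1499] yaw -0.24 open 1.003 j [-0.76  0.37  1.5  -0.    1.27  1.05]
.3815,-.3135,.15,.05 [-122.6  -30.5   -0.2] [ 0.0003 -0.0004 -0.2903]
```

View pics/l.png

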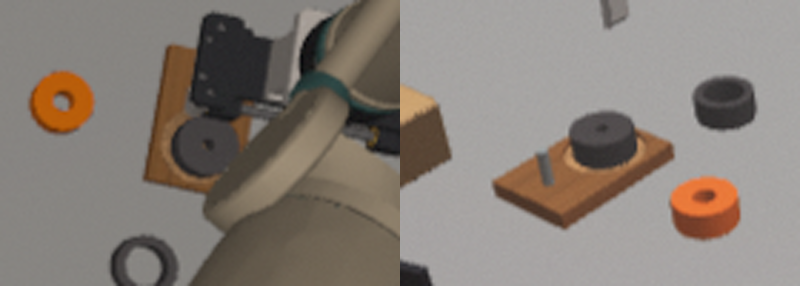

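Emit:
move_arm(targets=[[[-24,-6,0],[0,0,-0.07],0],[[-55,-14,0],[0,0,-0.15],0],[[-90,-22,0],[0,0,-0.22],0],[[-115,-29,0],[0,0,-0.29],0],[[-123,-31,0],[0,0,-0.29],0],[[-123,-31,40],[0,0,-0.29],0],[[-123,-31,80],[0,0,-0.29],0],[[-123,-31,105],[0,0,-0.29],0],[[-123,-31,105],[0,0,-0.29],0]])

```text
time_s: 21.9
tool_pos: [0.3796, -0.3111, 0.04]
ee_rot: [-0.003, 1.0, 0.024, -0.002]
force: [-0.6, 0.6, -0.4]
opening: 0.999
```

```bash
python3 go.py .3815,-.3135,.01,.05; python3 look.py .3815,-.3135,.02 pics/m.png
```

```text
t 21.9 pos [ 0.3796 -0.3111  0.04  ] yaw 0.048 open 0.999 j [-0.83  0.31  1.92  0.    0.92  0.69]
.3815,-.3135,.01,.05 [ 1.9  2.7 30. ] [-0.0057  0.0046 -0.0017]
```

View pics/m.png

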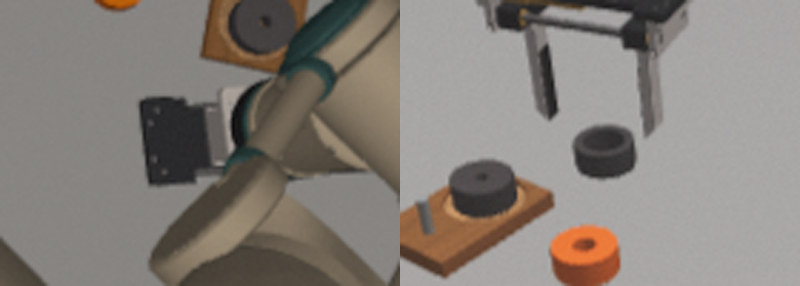

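Emit:
move_arm(targets=[[[2,1,12],[0,0,0],0],[[2,1,24],[0,0,0],0],[[2,1,30],[0,0,0],0],[[2,1,30],[0,0,0],120],[[2,1,30],[0,0,0],255],[[2,1,30],[0,0,0],255],[[2,1,30],[0,0,0],255],[[2,1,30],[0,0,0],255],[[2,1,30],[0,0,0],255],[[2,1,30],[0,0,0],255]])

```text
time_s: 23.0
tool_pos: [0.3829, -0.313, 0.0138]
ee_rot: [-0.001, 1.0, 0.025, -0.0]
force: [0.2, 3.6, 5.4]
opening: 0.591
```

```bash
python3 go.py .3815,-.3135,.12,.05 .669,-.092,.12,.05
```

```text
t 23.0 pos [ 0.3829 -0.313   0.0138] yaw 0.049 open 0.591 j [-0.83  0.35  1.95  0.    0.85  0.69]
.3815,-.3135,.12,.05 [  -1.5    0.3 -106.2] [-0.0012  0.0002 -0.0007]
.669,-.092,.12,.05 [ 296.6 -206.8 -106.1] [-0.0012  0.0002 -0.0007]
```

Emit:
move_arm(targets=[[[0,0,-10],[0,0,0],255],[[0,0,-40],[0,0,0],255],[[0,0,-80],[0,0,0],255],[[0,0,-106],[0,0,0],255],[[33,-23,-106],[0,0,0],255],[[70,-49,-106],[0,0,0],255],[[107,-75,-106],[0,0,0],255],[[144,-100,-106],[0,0,0],255],[[181,-126,-106],[0,0,0],255],[[218,-152,-106],[0,0,0],255]])

```text
time_s: 24.0
tool_pos: [0.5948, -0.1503, 0.1197]
ee_rot: [0.001, 1.0, 0.025, 0.0]
force: [-0.7, -1.2, -2.5]
opening: 0.588
```

Emit:
move_arm(targets=[[[37,-26,0],[0,0,0],255],[[66,-46,0],[0,0,0],255],[[79,-55,0],[0,0,0],255],[[79,-55,0],[0,0,0],255],[[79,-55,30],[0,0,0],255],[[79,-55,60],[0,0,0],255],[[79,-55,75],[0,0,0],255],[[79,-55,75],[0,0,0],255],[[79,-55,75],[0,0,0],255]])

```text
time_s: 24.9
tool_pos: [0.6687, -0.0936, 0.045]
ee_rot: [0.0, 1.0, 0.024, -0.0]
force: [0.4, 0.2, -1.6]
opening: 0.588
```

```bash
python3 go.py .669,-.092,.025,.05; python3 held.py .0137; python3 look.py .667,-.092,.03 pics/n.png
```

```text
t 24.9 pos [ 0.6687 -0.0936  0.045 ] yaw 0.049 open 0.588 j [-0.24  0.54  1.5  -0.    1.11  1.28]
.669,-.092,.025,.05 [ 0.4 -1.6 20. ] [ 0.0007  0.0004 -0.0014]
scene 1.480029285480911 0.66 572 die-TCP [-0.0014 -0.0033] 0.0671
```

View pics/n.png

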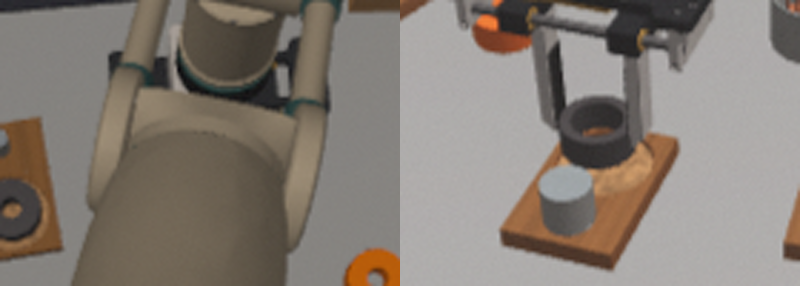

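Emit:
move_arm(targets=[[[-1,-3,6],[0,0,0],255],[[-1,-3,12],[0,0,0],255],[[-1,-3,16],[0,0,0],255],[[-1,-3,18],[0,0,0],255],[[-1,-3,20],[0,0,0],255],[[-1,-3,20],[0,0,0],255],[[-1,-3,20],[0,0,0],255]])

```text
time_s: 25.9
tool_pos: [0.668, -0.0892, 0.0248]
ee_rot: [-0.0, 1.0, 0.025, -0.0]
force: [-2.0, 1.2, 1.1]
opening: 0.589
```

```bash
python3 go.py; python3 look.py .667,-.092,.03 pics/o.png
```

```text
t 25.9 pos [ 0.668  -0.0892  0.0248] yaw 0.05 open 0.589 j [-0.24  0.55  1.52 -0.    1.07  1.29]
```

View pics/o.png

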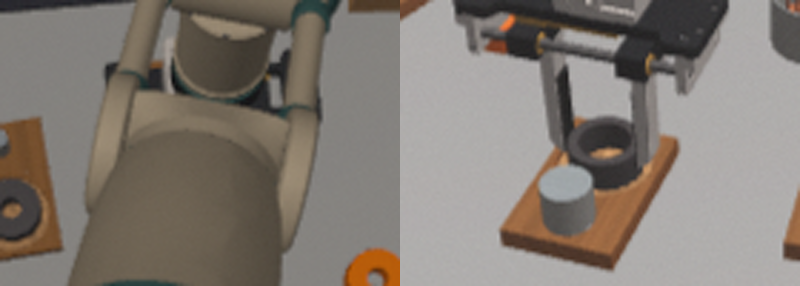

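Seated, so I release, lift, and swing back to the start side to clear the view.

Emit:
move_arm(targets=[[[0,0,0],[0,0,0],60],[[0,0,0],[0,0,0],50],[[0,0,0],[0,0,0],40],[[0,0,0],[0,0,0],40],[[0,0,-20],[0,0,0],20],[[0,0,-50],[0,0,0],0],[[0,0,-90],[0,0,0],0],[[0,0,-130],[0,0,0],0]])

```text
time_s: 26.8
tool_pos: [0.6681, -0.0892, 0.1553]
ee_rot: [-0.0, 1.0, 0.025, -0.0]
force: [0.5, 0.4, -0.0]
opening: 0.998
```

Emit:
move_arm(targets=[[[-30,28,-6],[0,0,0],0],[[-64,60,-12],[0,0,0],0],[[-98,92,-18],[0,0,0],0],[[-132,124,-24],[0,0,0],0],[[-166,156,-30],[0,0,0],0],[[-200,188,-36],[0,0,0],0],[[-234,220,-42],[0,0,0],0],[[-268,252,-48],[0,0,0],0],[[-302,284,-50],[0,0,0],0],[[-336,316,-50],[0,0,0],0]])

```text
time_s: 27.8
tool_pos: [0.3473, -0.4232, 0.2052]
ee_rot: [0.001, 1.0, 0.025, 0.001]
force: [0.2, -1.0, -1.0]
opening: 0.998
```

Emit:
move_arm(targets=[[[-26,30,0],[0,0,0],0],[[-52,62,0],[0,0,0],0],[[-78,94,0],[0,0,0],0],[[-90,120,0],[0,0,0],0],[[-90,120,0],[0,0,0],0],[[-90,120,0],[0,0,0],0]])

```text
time_s: 28.4
tool_pos: [0.2643, -0.5458, 0.2041]
ee_rot: [-0.001, 1.0, 0.024, 0.0]
force: [1.3, 1.1, -0.4]
opening: 1.001
```

```bash
python3 go.py
cat > m2.py <<'E'
from h import *
C={n:cams.camera(n) for n in("top","scene")}
D={n:cams.cut_out(C[n],"die_10") for n in C}; St={n:cams.cut_out(C[n],"stand_10") for n in C}
for nm,p0 in[("28",(.5605,.326)),("19",(.608,.0895)),("38",(.667,-.091)),("10",(.492,-.373))]:
    for n in C:
        b=pick(C[n],D[n],(*p0,.03))
        if b: print(nm,n,*[np.round(v,4) for v in fit(lambda p:die(p,.011),p0,[(C[n],b[1])],True,(.006,.006))])
for t in("hook_tin","punch_block"):
    for n in C: print(t,n,[(round(d["p"],2),np.round(d["location"],3)) for d in cams.boxes_of(C[n],t)])
t=C["top"]["color"][:,:,::-1]; s=C["scene"]["color"][:,:,::-1]
cv2.imwrite("pics/endA.png",cv2.resize(t[110:270,185:505],(800,400),interpolation=cv2.INTER_CUBIC))
cv2.imwrite("pics/endB.png",cv2.resize(s[130:300,130:500],(800,368),interpolation=cv2.INTER_CUBIC))
E
python3 m2.py
```

```text
t 28.4 pos [ 0.2643 -0.5458  0.2041] yaw 0.049 open 1.001 j [-1.23  0.32  1.44  0.    1.38  0.29]
28 top [0.5607 0.3234] 0.0441
19 top [0.6087 0.0872] 0.0431
19 scene [0.6042 0.0884] 0.0693
38 top [ 0.6687 -0.0908] 0.0469
38 scene [ 0.6662 -0.0895] 0.09
10 top [ 0.4903 -0.3729] 0.0932
10 scene [ 0.4889 -0.3722] 0.0392
hook_tin top [(0.9, array([ 0.448, -0.005,  0.017]))]
hook_tin scene [(0.92, array([0.469, 0.004, 0.038]))]
punch_block top [(0.62, array([0.384, 0.307, 0.032]))]
punch_block scene [(0.55, array([0.403, 0.31 , 0.025])), (0.44, array([ 0.734, -0.076,  0.014]))]
```

View pics/endA.png

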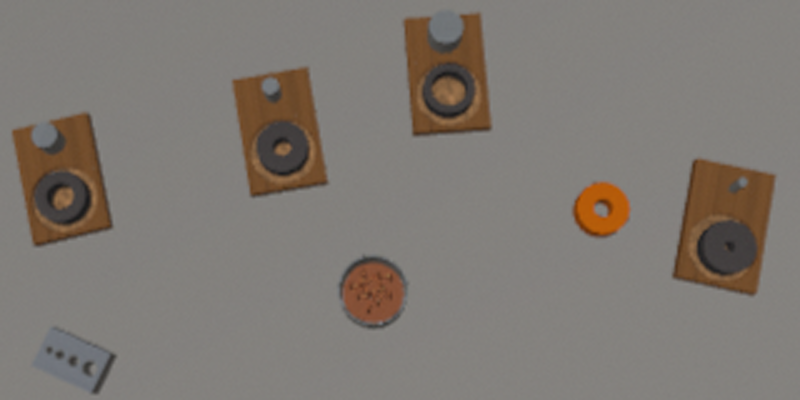

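View pics/endB.png

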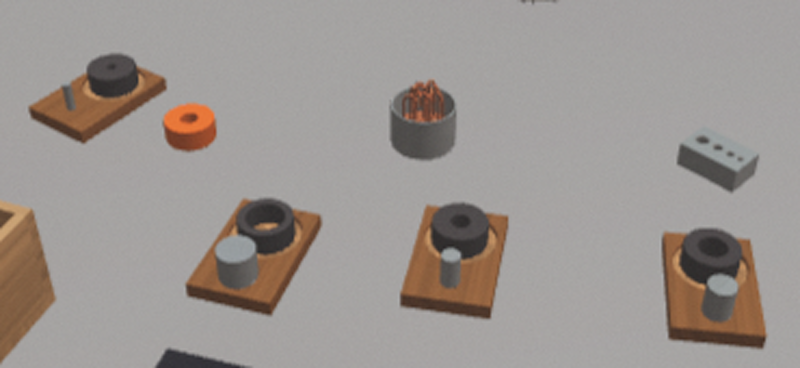

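All four dies sit centred in their own recesses; in the end crops the tin, the punch block and the orange ring look unmoved. Handing in.

```bash
python3 -c "
from rig import r; print(r.job_done())"
```

```text
the job is handed in; nothing more can be done
None
```

I put all four dies into their own stands and handed the job in, with the robot's clock at about 28 s when I made the last checks. I moved die_28 out of stand_19 into stand_28 first, then placed die_19, die_10 and die_38. Each die was lowered until I felt contact and then released; none was dropped.

**Final check:** the pictures show all four dies lying flat in their recesses. By my fits they are about 1–4 mm from the recess centres (limit 10 mm). The tin and punch block read within about 4 mm of their starting positions, which is the detector's accuracy. The orange ring was not touched, and the gripper was open and clear of everything.

**Checks that disagreed or failed:**
- The two cameras differ by up to about 4 mm on some positions (die_19 most), close to what their calibration and the networks allow.
- The final fit for die_28 came from the top camera only; the scene camera gave no usable mask for it.
- The scene camera also reported a weak (0.44) false "punch block" on stand_38.

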